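# Click the carriage home and hold the cover over the housing

### The arm

A 6-joint arm with a two-finger parallel gripper is mounted at the origin on the work surface. World frame = base frame: x ahead of the robot, y to its left, z up, the work surface at z = 0. Lengths are in m, angles in rad, forces in N, time in s.
With the tool pointing down it reaches from about 0.3 to 0.85 m from the base axis. Payload 4.2 kg.
Tool frame: the origin (TCP) lies at the very end of the fingers, on their centre line; the grasp point (between the pads) lies 19 mm behind it; z points along the fingers, y is the direction in which the jaws open and shut (so a half turn about z gives the same grasp; the last joint's range is limited). The gripper opens to 91 mm and grips with 3 to 60 N. Pads are 32 mm wide; open, the fingers measure 118 mm over their backs; the gripper's body (76 mm by 178 mm) begins 60 mm behind the grasp point.
Start: joints at [1.125, 0.32, 1.565, -0, 1.257, -0.02], TCP at [0.238, 0.524, 0.214] pointing down, gripper open.
Joint ranges: [-3.11, 3.11], [-0.84, 2.01], [0.21, 2.61], [-1.34, 4.49], [0.05, 2.63], [-2.56, 2.56]. Speed limits (rad/s): [2.57, 2.57, 3.14, 3.14, 3.14, 3.14].

### API

Orientations are given as a rotation vector (axis times angle).
In Python, from plant import r, vision gives the robot as it stands.
- The arm moves only by the tool carry_out, never from a script. Its argument "deltas" is a list of rows, each an object of numbers: "fingers": the closure, from 0 (fully open) to 1 (shut); "dx", "dy", "dz": the shift along the world's x, y, z in cm; "yaw": the turn about the world's z in rad. A call has 1 to 8 rows; each row is the pose to reach, as a shift and turn from the pose measured when the call began; what a row does not reach only later rows make up. A row lasts 1/10 s, in which the tool goes at most 50 mm and 8.59 degrees, less where a joint would pass 70% of its speed; a pose out of reach is approached as far as the arm can. A call with a gripper value outside its range is refused whole. The fingers move at their own pace and stop on an object; the grip force is fixed at half the most. Time passes only in rows, so rows that repeat a pose let the fingers close. It gives the time, the measured TCP pose, the force and the opening at its end, in the units of the state.
- r.state(): the state, without advancing time (a new reading comes with each control period).
- vision.capture(name): name is "side" or "top" or "wrist"; returns (picture, depth): 384x512x3 uint8, red, green, blue; 384x512 float32, m along the optical axis (not along the pixel's ray), 0 where there is no reading.
- vision.camera_params(name): a dict with "fovy" (degrees; the focal length in pixels is half the picture's height over the tangent of half this angle, whatever the lens; pixels are square), "cx", "cy" (the principal point, pixels), "pose" (4x4, takes a point from camera to world coordinates); the wrist camera has in their place "mount" (4x4, takes a point from camera to tool coordinates, whose origin is the TCP and whose axes are the flange's). Camera axes: x right, y down, z forward; pixel columns grow to the right and rows downward; lengths in m; the calibration is good to about 2 mm. A picture is of the moment at which its call begins: read the wrist's pose just before it. camera_params takes no time and is no camera call.
- r.job_done(): hands the job in, once; it reports no verdict.
The state is a dict: "t": time; "joints": joint angles; "dq": joint speeds; "joint_torque": joint torques, N m; "position": TCP position; "ee_rot": TCP orientation; "force": force on the tool from outside, world axes, zero at the start; "wrist_torque": the same for the moment, N m; "grip_width": opening from 0.0 (shut) to 1.0 (fully open).
Only numpy, scipy, OpenCV 4.12 (cv2) and the standard library are available. Lean on these libraries where they do the work, as an engineer would, in place of code of your own. Each camera call takes 0.05 s, during which the arm holds its last target. There are 200 camera calls.

### The job

Push the orange carriage into the black housing until its spring catch clicks and it is fully home. Then pick up the red cover by its rib, lift it over the rack of upright sockets and hold it level about one centimetre above the housing's rim, lined up edge to edge as it would be fitted (either way round) but never touching the housing, so that I can route a wire underneath; finish while still holding it there. Do not touch the socket rack, and leave everything else on the bench where it is.

Things in the scene. Friction and masses are not known exactly. Their poses are not given: they have to be found in the camera images.
- housing_rim (a point): Centre of the open top of the black printed housing, at rim height (50 mm above the bench). The housing is a box 120 mm along its own x, 90 mm along its own y and 50 mm high, walls 6 mm, fixed to the bench; its -x end is open and takes the carriage. Its x axis points from the open end to the closed end, z up. It may stand left or right of the rack, turned up to 0.3 rad.
- plate (a point): Centre of the outer face of the orange carriage's upright end plate (86 mm wide, 44 mm tall, 6 mm thick, from 4 to 48 mm above the bench), outside the housing's open end. It has the housing's axes: push it along its +x, which is level, to slide the carriage in.
- carriage (a joint): Travel of the orange carriage in m: 0 is 45 mm out, 0.045 is fully home against its stop, with the end plate against the housing's end. Sliding drags with 1.5 N; from about 0.034 a sprung pin resists with up to about 10 N and pushes the carriage back out a little if let go; past about 0.041 it snaps in and the pin then holds the carriage home. It starts 27 to 45 mm out.
- cover_center (a point): Centre, half-way up, of the red cover (21 mm above its underside). The cover is a flat plate 120 mm along its own x, 90 mm along its own y, 6 mm thick, lying flat on the bench, with a rib handle standing on its middle: 70 mm along x, 12 mm thick in y, its top 42 mm above the cover's underside. Mass about 0.13 to 0.25 kg. z up. To be grasped across the rib.
- cover: The same red cover; origin at the centre of its underside.
- housing: The same black housing with its carriage; origin at the centre of its underside, on the bench.
- rack: Fixed red rack of upright steel sockets between housing and cover: base 220 mm along its own x, 50 mm along y, 24 mm high, with six sockets of 18 to 28 mm diameter, the tallest reaching 95 mm above the bench. Origin at the centre of its underside.
- bottle: Standing brown glass bottle, 62 mm diameter, 220 mm tall, beyond the rack. Origin at the centre of its underside.
- pliers: Red-handled pliers lying flat, 160 mm by 80 mm, 18 mm high, on the robot's side of the rack. Origin near the pivot, on the bench.
- ratchet: Steel ratchet wrench lying flat, 170 mm by 36 mm, 28 mm high, at the back. Origin at mid-length, on the bench.
- caliper: Dark caliper lying flat, 190 mm by 70 mm, 14 mm high, at the back. Origin at mid-length, on the bench.
- pot: White plastic screw pot, 50 mm diameter, 50 mm tall, at the robot's left. Origin at the centre of its underside.
- bracket: Green printed bracket, 100 by 60 by 35 mm, at the robot's right. Origin at the centre of its underside.
Things that resemble listed ones, but are neither listed nor needed, are in the scene too. Several things have the shape of the housing; the one meant has the colours described above.

How it is judged:
By the outcome, as a careful person would: the job done as asked, in the order asked, and still so for the second after the job is handed in, while the arm keeps its last pose, push and grip.
It also fails if it takes over 70 s, if anything falls off the work surface, if the arm or the gripper's body presses on something with over 40 N, if the wrist force passes 120 N, or if a joint passes its speed limit or range.

## Working session

There is one attempt and no reset: what is moved stays moved. The work goes in short steps, Python scripts to look and compute and a tool call to move; the robot and the scene stay as the last step left them, time stands still between calls to the robot, and variables do not carry over. Pictures are saved under pics/ and viewed, about 8 in all and at most 12, crops included, and the job is handed in when it is done.

Besides the shell and the picture viewer there is one more tool, called in YAML: its name, and indented under it one key for each argument. carry_out: Moves the arm, as the interface text tells. Its arguments: {"type":"object","properties":{"deltas":{"type":"array","items":{"type":"object","properties":{"fingers":{"type":"number"},"dx":{"type":"number"},"dy":{"type":"number"},"dz":{"type":"number"},"yaw":{"type":"number"}}}}},"required":["deltas"]}

```bash
ls; mkdir -p pics; cat > h.py <<'E'
import numpy as np, cv2
from plant import r, vision
from scipy.spatial.transform import Rotation as R
def cap(name):
    s=r.state(); im,d=vision.capture(name); p=vision.camera_params(name)
    if 'pose' in p: T=np.array(p['pose'])
    else:
        W=np.eye(4); W[:3,:3]=R.from_rotvec(s['ee_rot']).as_matrix(); W[:3,3]=s['position']; T=W@np.array(p['mount'])
    f=im.shape[0]/2/np.tan(np.radians(p['fovy'])/2)
    return im,d,T,f,p['cx'],p['cy']
def cloud(d,T,f,cx,cy):
    v,u=np.indices(d.shape); P=np.stack([(u-cx)/f*d,(v-cy)/f*d,d],-1)
    return P@T[:3,:3].T+T[:3,3]
def plane(uv,z,T,f,cx,cy):
    uv=np.atleast_2d(uv).astype(float); D=np.c_[(uv[:,0]-cx)/f,(uv[:,1]-cy)/f,np.ones(len(uv))]@T[:3,:3].T
    return T[:3,3]+D*((z-T[2,3])/D[:,2])[:,None]
E
python3 - <<'E'
from h import *
print(r.state())
for n in('top','side'):
    im,d,T,f,cx,cy=cap(n); np.savez(f'{n}.npz',im=im,d=d,T=T,k=[f,cx,cy]); print(n,T.round(3).tolist(),f,cx,cy,(d>0).mean())
    print({k:v for k,v in vision.camera_params(n).items() if k!='pose'})
    cv2.imwrite(f'pics/{n}0.png',cv2.resize(im[...,::-1],(800,600),interpolation=cv2.INTER_CUBIC))
E
```

```text
pics
{'t': 0.0, 'joints': array([ 1.12497634e+00,  3.20318521e-01,  1.56567073e+00, -3.40895277e-05,
        1.25740050e+00, -2.00045764e-02]), 'dq': array([-6.58072363e-04, -3.56735992e-04, -6.44858969e-04,  9.93986567e-04,
       -6.92823440e-04, -9.65423885e-05]), 'joint_torque': array([ 7.98124383e-04, -4.12457907e+01, -2.31970060e+01,  7.26225972e-02,
        4.57828282e-02, -1.55576595e-04]), 'position': array([0.23730588, 0.52319391, 0.21310822]), 'ee_rot': array([-6.63730039e-01, -3.07028522e+00,  2.75806883e-03]), 'force': array([ 1.63944855, -0.56369324,  0.13512451]), 'wrist_torque': array([-0.03023302, -0.0255405 , -0.05712924]), 'grip_width': 0.9994986466134063}
top [[-0.019, -0.977, 0.213, 0.227], [-1.0, 0.017, -0.009, 0.004], [0.005, -0.214, -0.977, 1.34], [0.0, 0.0, 0.0, 1.0]] 456.694044772092 256.5926379450227 188.95438713938194 0.9958750406901041
{'fovy': 45.60501111929521, 'cx': 256.5926379450227, 'cy': 188.95438713938194}
side [[0.996, -0.04, 0.083, 0.391], [-0.092, -0.544, 0.834, -1.026], [0.012, -0.838, -0.546, 0.738], [0.0, 0.0, 0.0, 1.0]] 362.57862737609435 261.02654655421185 199.20932022597222 0.995758056640625
{'fovy': 55.80604724625281, 'cx': 261.02654655421185, 'cy': 199.20932022597222}
```

View pics/top0.png

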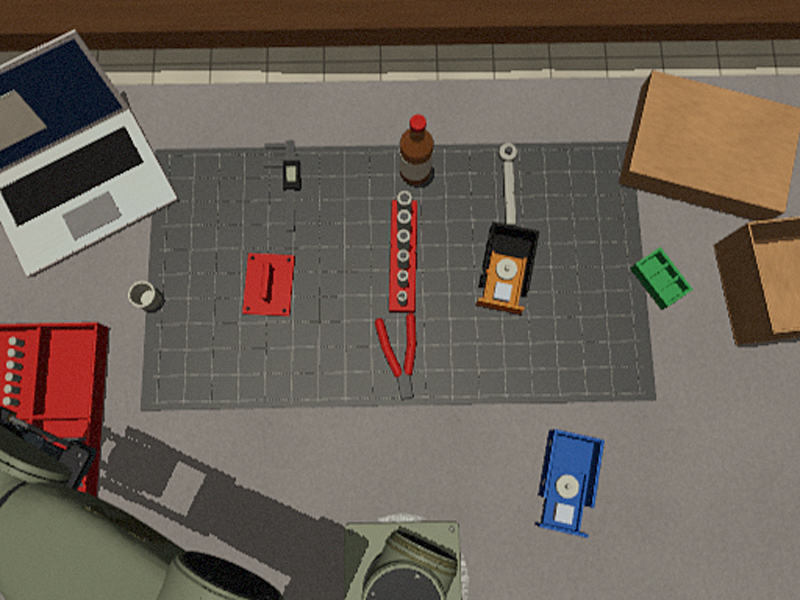

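View pics/side0.png

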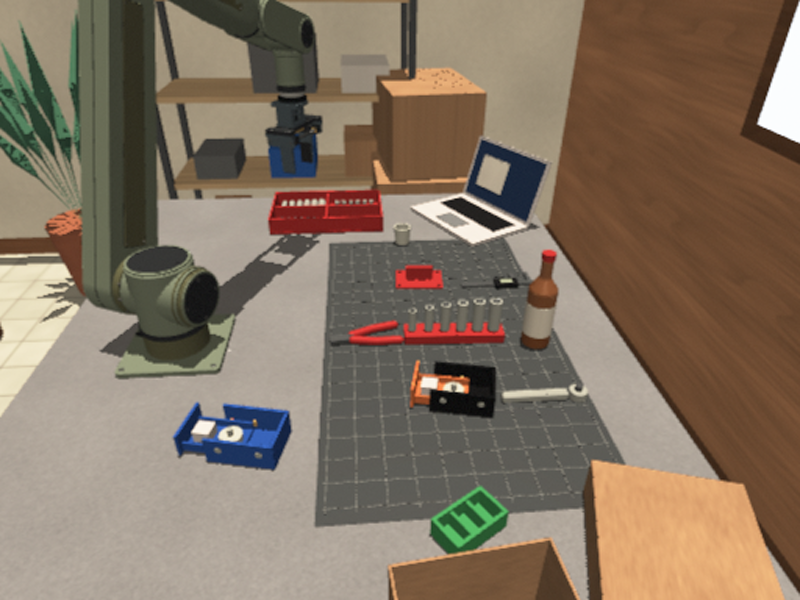

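The top view (800×600) shows two things shaped like the housing. One is black with an orange carriage at (508,268), the other is all blue at (570,480). The black and orange one fits the description. The red cover with its rib is at (268,285), the rack at (403,255) and the pliers at (398,355). I'll measure and confirm with a crop.

```bash
cat > meas.py <<'E'
from h import *
def rect(P):
    (c,s,a)=cv2.minAreaRect((P[:,:2]*1000).astype(np.float32)); 
    return np.round(c,1),np.round(s,1),round(a,2)
for n in('top','side'):
    z=np.load(n+'.npz'); im,d,T,k=z['im'],z['d'],z['T'],z['k']; P=cloud(d,T,*k)
    hsv=cv2.cvtColor(im,cv2.COLOR_RGB2HSV).astype(int); H,S,V=hsv[...,0],hsv[...,1],hsv[...,2]
    X,Y,Z=P[...,0],P[...,1],P[...,2]
    def big(m):
        nn,l,st,_=cv2.connectedComponentsWithStats(m.astype(np.uint8)); i=1+st[1:,4].argmax(); return l==i
    red=((H<5)|(H>174))&(S>150)&(V>60); org=(H>=5)&(H<18)&(S>150)&(V>90)
    reg=lambda x0,x1,y0,y1:(X>x0)&(X<x1)&(Y>y0)&(Y<y1)
    c=big(red&reg(.3,.65,.13,.4)); q=P[c]; print(n,'cover',c.sum(),rect(q),'zpct',np.percentile(q[:,2],[2,50,98]).round(4))
    rb=c&(Z>.034); print(' rib',rb.sum(),rect(P[rb]),np.median(Z[rb]))
    hb=reg(.3,.7,-.35,-.1)
    rim=big(hb&(Z>.044)&(Z<.056)&(V<70)); print(' rim',rim.sum(),rect(P[rim]),np.median(Z[rim]))
    o=hb&org; print(' orange',o.sum(),rect(P[o]))
    pl=o&(Z>.038); 
    if pl.sum()>3: print(' plate top',pl.sum(),rect(P[pl]),np.median(Z[pl]))
    rk=red&reg(.3,.75,-.1,.12)&(Z>.015)&(Z<.03); print(' rack',rk.sum(),rect(P[rk]))
    tall=reg(.3,.68,-.06,.06)&(Z>.04); print(' sockets',rect(P[tall]),Z[tall].max())
z=np.load('top.npz'); cv2.imwrite('pics/crop.png',cv2.resize(z['im'][110:215,140:365,::-1],None,fx=3.5,fy=3.5,interpolation=cv2.INTER_CUBIC))
E
python3 meas.py
```

```text
top cover 1114 (array([546.3, 246.6]), array([ 91.5, 120.7]), 85.54) zpct [0.0002 0.0066 0.0438]
 rib 104 (array([547.2, 245.9]), array([12.8, 69. ]), 85.79) 0.041911715430649976
 rim 235 (array([ 583. , -214.1]), array([ 90.2, 121. ]), 77.15) 0.04987682433439011
 orange 448 (array([ 540.7, -205.2]), array([ 81.7, 109.1]), 77.27)
 plate top 58 (array([ 492.3, -193.3]), array([79.7,  7.9]), 74.95) 0.04830555067052433
 rack 971 (array([535.4,   1.2]), array([ 74.4, 340.3]), 87.92)
 sockets (array([588. , -14.4]), array([ 23.8, 183.8]), 88.99) 0.10244956253473303
side cover 397 (array([544.6, 246.3]), array([ 96.2, 118.8]), 85.8) zpct [0.0028 0.0082 0.0433]
 rib 54 (array([544.9, 243. ]), array([19.9, 64.3]), 83.15) 0.04141514547177905
 rim 247 (array([ 582. , -214.8]), array([ 96.7, 117.2]), 76.2) 0.0494439818478738
 orange 290 (array([ 541.7, -175.6]), array([135.5, 113.1]), 83.88)
 plate top 48 (array([ 490.4, -194.1]), array([88.7,  6. ]), 76.3) 0.04789320420162041
 rack 632 (array([534.5,  -3.3]), array([ 76.7, 335.5]), 88.05)
 sockets (array([588.7, -13.2]), array([ 29.1, 184.5]), 85.94) 0.09782143592282422
```

View pics/crop.png

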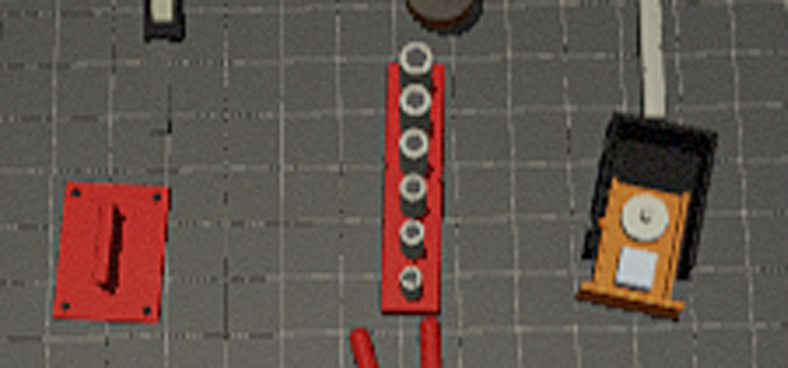

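The crop confirms it: the black housing with orange carriage is on the right, open end towards the robot, and the cover is on the left with its rib along x. Estimates:
- **Housing:** centre (583,-214) mm, yaw about -13°.
- **Plate:** outer face about 31 mm out.
- **Cover:** centre (546.5,246) mm, yaw about -4.3°.

Next I move to the pre-push point.

carry_out:
  deltas:
    - {"dx": 1.3, "dy": -4.4, "yaw": 0.1, "fingers": 1}
    - {"dx": 21.1, "dy": -70.6, "yaw": 0.2, "fingers": 1}
    - {"dx": 21.1, "dy": -70.6, "yaw": 0.2, "fingers": 1}
    - {"dx": 21.1, "dy": -70.6, "yaw": 0.2, "fingers": 1}
    - {"dx": 21.1, "dy": -70.6, "yaw": 0.2, "fingers": 1}
    - {"dx": 21.1, "dy": -70.6, "yaw": 0.2, "fingers": 1}
    - {"dx": 21.1, "dy": -70.6, "yaw": 0.2, "fingers": 1}
    - {"dx": 21.1, "dy": -70.6, "yaw": 0.2, "fingers": 1}

```text
invalid input
```

carry_out:
  deltas:
    - {"dx": 1.3, "dy": -4.4, "dz": 0, "yaw": 0.1, "fingers": 1}
    - {"dx": 21.1, "dy": -70.6, "dz": 0, "yaw": 0.2, "fingers": 1}
    - {"dx": 21.1, "dy": -70.6, "dz": 0, "yaw": 0.2, "fingers": 1}
    - {"dx": 21.1, "dy": -70.6, "dz": 0, "yaw": 0.2, "fingers": 1}
    - {"dx": 21.1, "dy": -70.6, "dz": 0, "yaw": 0.2, "fingers": 1}
    - {"dx": 21.1, "dy": -70.6, "dz": 0, "yaw": 0.2, "fingers": 1}
    - {"dx": 21.1, "dy": -70.6, "dz": 0, "yaw": 0.2, "fingers": 1}
    - {"dx": 21.1, "dy": -70.6, "dz": 0, "yaw": 0.2, "fingers": 1}

```text
t: 0.9
position: [0.3505, 0.142, 0.2131]
ee_rot: [0.353, 3.122, -0.002]
force: [1.4, -0.0, 0.8]
grip_width: 0.33
```

carry_out:
  deltas:
    - {"dx": 9.8, "dy": -32.5, "dz": 0, "yaw": 0, "fingers": 1}
    - {"dx": 9.8, "dy": -32.5, "dz": 0, "yaw": 0, "fingers": 1}
    - {"dx": 9.8, "dy": -32.5, "dz": 0, "yaw": 0, "fingers": 1}
    - {"dx": 9.8, "dy": -32.5, "dz": 0, "yaw": 0, "fingers": 1}
    - {"dx": 9.8, "dy": -32.5, "dz": 0, "yaw": 0, "fingers": 1}
    - {"dx": 9.8, "dy": -32.5, "dz": 0, "yaw": 0, "fingers": 1}
    - {"dx": 9.8, "dy": -32.5, "dz": 0, "yaw": 0, "fingers": 1}
    - {"dx": 9.8, "dy": -32.5, "dz": 0, "yaw": 0, "fingers": 1}

```text
t: 1.7
position: [0.4496, -0.1873, 0.2125]
ee_rot: [0.36, 3.12, -0.005]
force: [-0.4, 0.9, 0.1]
grip_width: 0.003
```

```bash
python3 - <<'E'
from h import *
im,d,T,f,cx,cy=cap('wrist'); print(r.state()['position'].round(4),r.state()['ee_rot'].round(3))
cv2.imwrite('pics/w1.png',im[...,::-1]); P=cloud(d,T,f,cx,cy)
np.savez('w.npz',im=im,d=d,T=T,k=[f,cx,cy])
hsv=cv2.cvtColor(im,cv2.COLOR_RGB2HSV); V=hsv[...,2]; Z=P[...,2]
o=cv2.inRange(hsv,(5,150,60),(18,255,255))>0
print(o.sum())
pl=o&(Z>.043)&(Z<.053)&(P[...,0]>.4)
print(pl.sum(), cv2.minAreaRect((P[pl][:,:2]*1000).astype(np.float32)))
E
```

```text
[ 0.4485 -0.1847  0.2124] [-3.59e-01 -3.12e+00  2.00e-03]
1534
139 ((490.2040100097656, -191.60675048828125), (84.86321258544922, 5.400538921356201), 77.52918243408203)
```

View pics/w1.png

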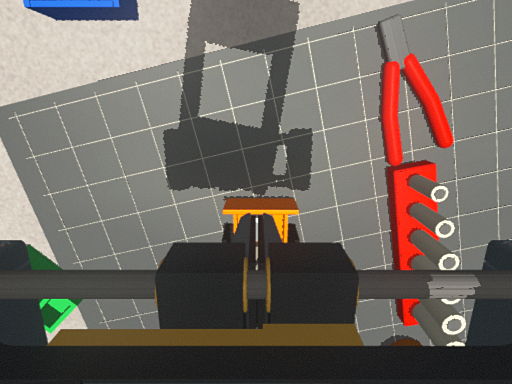

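The wrist view shows the fingers centred on the orange plate at (260,203), with nothing below them. The plate position agrees with the top view to about 2 mm. Descending.

carry_out:
  deltas:
    - {"dx": 0, "dy": 0.2, "dz": -4.5, "yaw": 0, "fingers": 1}
    - {"dx": 0, "dy": 0.2, "dz": -9, "yaw": 0, "fingers": 1}
    - {"dx": 0, "dy": 0.2, "dz": -13.5, "yaw": 0, "fingers": 1}
    - {"dx": 0, "dy": 0.2, "dz": -16.5, "yaw": 0, "fingers": 1}
    - {"dx": 0, "dy": 0.2, "dz": -18.5, "yaw": 0, "fingers": 1}
    - {"dx": 0, "dy": 0.2, "dz": -18.8, "yaw": 0, "fingers": 1}
    - {"dx": 0, "dy": 0.2, "dz": -18.8, "yaw": 0, "fingers": 1}

```text
t: 2.45
position: [0.4482, -0.1817, 0.0244]
ee_rot: [-0.357, -3.119, 0.001]
force: [0.1, -0.7, 0.6]
grip_width: 0.004
```

carry_out:
  deltas:
    - {"dx": 0.97, "dy": -0.24, "dz": 0, "yaw": 0, "fingers": 1}
    - {"dx": 1.95, "dy": -0.48, "dz": 0, "yaw": 0, "fingers": 1}
    - {"dx": 2.73, "dy": -0.67, "dz": 0, "yaw": 0, "fingers": 1}
    - {"dx": 3.31, "dy": -0.8, "dz": 0, "yaw": 0, "fingers": 1}
    - {"dx": 3.9, "dy": -0.95, "dz": 0, "yaw": 0, "fingers": 1}
    - {"dx": 4.38, "dy": -1.05, "dz": 0, "yaw": 0, "fingers": 1}

```text
t: 3.05
position: [0.4898, -0.1917, 0.0243]
ee_rot: [-0.355, -3.113, -0.001]
force: [-12.6, 0.5, 9.9]
grip_width: 0.002
```

carry_out:
  deltas:
    - {"dx": 0.29, "dy": -0.07, "dz": 0, "yaw": 0, "fingers": 1}
    - {"dx": 0.58, "dy": -0.13, "dz": 0, "yaw": 0, "fingers": 1}
    - {"dx": 0.58, "dy": -0.13, "dz": 0, "yaw": 0, "fingers": 1}

```text
t: 3.35
position: [0.4901, -0.1918, 0.0238]
ee_rot: [-0.353, -3.1, -0.004]
force: [-13.6, 1.8, 10.4]
grip_width: 0.002
```

```bash
python3 - <<'E'
from h import *
s=r.state(); print(s['position'].round(4),s['force'].round(1),s['joints'].round(3),s['joint_torque'].round(1))
ims=[]
for n in('top','side'):
    im,d,T,f,cx,cy=cap(n); P=cloud(d,T,f,cx,cy)
    uv=[ (np.linalg.inv(T)@[.54,-.2,.04,1])]; q=uv[0]; u,v=int(q[0]/q[2]*f+cx),int(q[1]/q[2]*f+cy)
    ims.append(cv2.resize(im[v-60:v+60,u-60:u+60,::-1],(400,400),interpolation=cv2.INTER_CUBIC))
    o=cv2.inRange(cv2.cvtColor(im,cv2.COLOR_RGB2HSV),(5,130,60),(18,255,255))>0
    m=o&(P[...,2]>.038)&(P[...,2]<.055)&(abs(P[...,0]-.52)<.1)&(abs(P[...,1]+.2)<.1)
    a=(P[m][:,:2]-[.5828,-.2143])@[.974,-.225]*1000; print(n,m.sum(),np.percentile(a,[2,25,50,75,98]).round(1))
cv2.imwrite('pics/push.png',np.hstack(ims))
E
```

```text
[ 0.4901 -0.1918  0.0238] [-13.6   1.8  10.4] [-0.392  0.45   1.91  -0.005  0.802 -1.733] [  1.9 -36.6 -21.3   0.7  -3.6  -0. ]Traceback (most recent call last):
  File "<stdin>", line 10, in <module>
    return _quantile_unchecked(
        a, q, axis, out, overwrite_input, method, keepdims, weights)
    return _ureduce(a,
                    func=_quantile_ureduce_func,
    ...<5 lines>...
                    overwrite_input=overwrite_input,
                    method=method)
    r = func(a, **kwargs)
    result = _quantile(arr,
                       quantiles=q,
    ...<2 lines>...
                       out=out,
                       weights=wgt)
    slices_having_nans = np.isnan(arr[-1, ...])
                                  ~~~^^^^^^^^^
IndexError: index -1 is out of bounds for axis 0 with size 0
```

```bash
cat > chk.py <<'E'
from h import *
import sys
s=r.state(); print(s['position'].round(4),s['force'].round(1))
ims=[]
for n in('top','side'):
    im,d,T,f,cx,cy=cap(n); P=cloud(d,T,f,cx,cy)
    q=np.linalg.inv(T)@[.54,-.2,.04,1]; u,v=int(q[0]/q[2]*f+cx),int(q[1]/q[2]*f+cy)
    ims.append(cv2.resize(im[v-60:v+60,u-60:u+60,::-1],(400,400),interpolation=cv2.INTER_CUBIC))
    o=cv2.inRange(cv2.cvtColor(im,cv2.COLOR_RGB2HSV),(5,130,60),(18,255,255))>0
    m=o&(P[...,2]>.038)&(P[...,2]<.055)&(abs(P[...,0]-.52)<.1)&(abs(P[...,1]+.2)<.1)
    a=(P[m][:,:2]-[.5828,-.2143])@[.974,-.225]*1000
    print(n,m.sum(),np.percentile(a,[2,25,50,75,98]).round(1) if m.sum()>2 else '')
cv2.imwrite(sys.argv[1],np.hstack(ims))
E
python3 chk.py pics/push1.png
```

```text
[ 0.4902 -0.1917  0.0239] [-12.7   1.4   9.9]
top 0 
side 26 [-77.  -75.4 -73.6 -71.4  24.5]
```

View pics/push1.png

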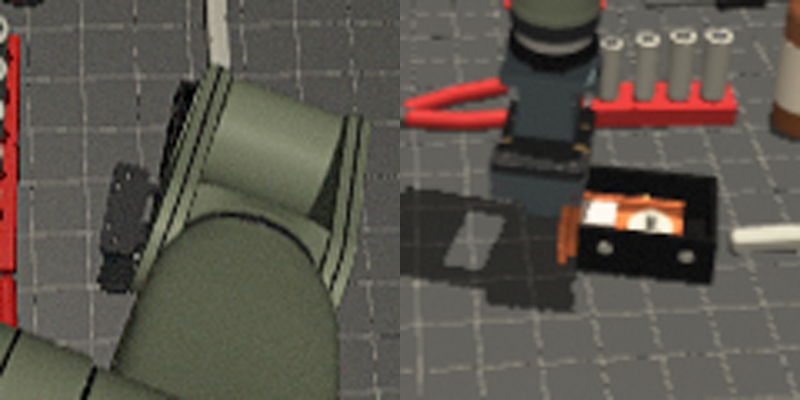

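The side crop shows the plate about 10 mm out, right at the start of the spring region. I'll push harder in steps.

carry_out:
  deltas:
    - {"dx": 0.6, "dy": -0.14, "dz": 0, "yaw": 0, "fingers": 1}
    - {"dx": 0.9, "dy": -0.21, "dz": 0, "yaw": 0, "fingers": 1}
    - {"dx": 1.1, "dy": -0.26, "dz": 0, "yaw": 0, "fingers": 1}
    - {"dx": 1.1, "dy": -0.26, "dz": 0, "yaw": 0, "fingers": 1}

```text
t: 3.9
position: [0.4995, -0.1938, 0.0236]
ee_rot: [-0.353, -3.097, -0.005]
force: [-6.3, 1.3, 4.4]
grip_width: -0.0
```

carry_out:
  deltas:
    - {"dx": 0.4, "dy": -0.09, "dz": 0, "yaw": 0, "fingers": 1}
    - {"dx": 0.7, "dy": -0.16, "dz": 0, "yaw": 0, "fingers": 1}
    - {"dx": 0.9, "dy": -0.21, "dz": 0, "yaw": 0, "fingers": 1}
    - {"dx": 0.9, "dy": -0.21, "dz": 0, "yaw": 0, "fingers": 1}

```text
t: 4.3
position: [0.4994, -0.1936, 0.0234]
ee_rot: [-0.35, -3.077, -0.01]
force: [-21.2, 3.1, 18.2]
grip_width: 0.007
```

At 21 N along the push axis there is no further motion, so it is on the stop. Backing off and rising.

carry_out:
  deltas:
    - {"dx": -0.97, "dy": 0.22, "dz": 0, "yaw": 0, "fingers": 1}
    - {"dx": -2.9, "dy": 0.67, "dz": 0, "yaw": 0, "fingers": 1}
    - {"dx": -4.9, "dy": 1.1, "dz": 0, "yaw": 0, "fingers": 1}
    - {"dx": -5.0, "dy": 1.1, "dz": 4, "yaw": 0, "fingers": 1}
    - {"dx": -5, "dy": 3, "dz": 9, "yaw": 0, "fingers": 0.8}
    - {"dx": -5, "dy": 5, "dz": 14, "yaw": 0, "fingers": 0.5}
    - {"dx": -5, "dy": 9, "dz": 18, "yaw": 0, "fingers": 0.2}
    - {"dx": -5, "dy": 13, "dz": 20, "yaw": 0, "fingers": 0}

```text
t: 5.1
position: [0.4512, -0.0699, 0.2227]
ee_rot: [-0.354, -3.084, -0.009]
force: [0.9, 0.2, -0.3]
grip_width: 0.324
```

```bash
python3 chk.py pics/push2.png; python3 -c "
from h import *
s=r.state();print(s['position'],s['ee_rot'])"
```

```text
[ 0.4512 -0.0699  0.2227] [ 0.9  0.2 -0.3]
top 24 [-67.  -65.4 -63.2 -61.9 -59.1]
side 48 [-67.5 -65.8 -64.4 -62.6 -59.5]
[ 0.45214872 -0.06689974  0.22364819] [-0.3439296  -3.08816517 -0.01223948]
```

View pics/push2.png

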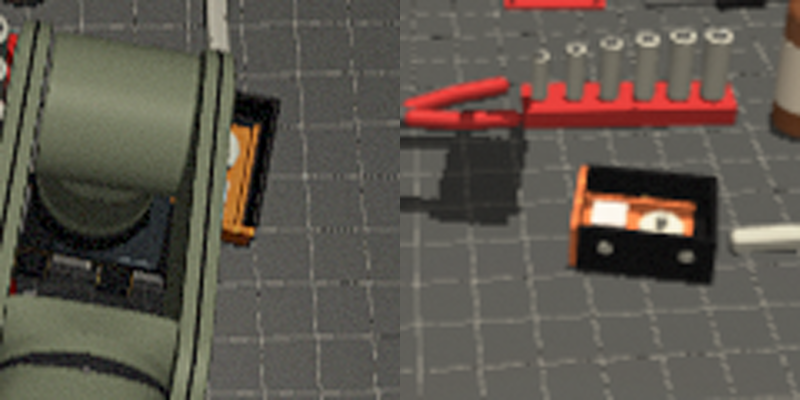

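The side crop shows the carriage home: the plate (x≈580) is flush with the housing end. Both depth views put the plate centre at -63 to -64 mm, against -63 when home. On to the cover.

carry_out:
  deltas:
    - {"dx": 1.4, "dy": 4.6, "dz": 0, "yaw": 0.02, "fingers": 0}
    - {"dx": 9.5, "dy": 31.3, "dz": 0, "yaw": 0.147, "fingers": 0}
    - {"dx": 9.5, "dy": 31.3, "dz": 0, "yaw": 0.147, "fingers": 0}
    - {"dx": 9.5, "dy": 31.3, "dz": 0, "yaw": 0.147, "fingers": 0}
    - {"dx": 9.5, "dy": 31.3, "dz": 0, "yaw": 0.147, "fingers": 0}
    - {"dx": 9.5, "dy": 31.3, "dz": 0, "yaw": 0.147, "fingers": 0}
    - {"dx": 9.5, "dy": 31.3, "dz": 0, "yaw": 0.147, "fingers": 0}
    - {"dx": 9.5, "dy": 31.3, "dz": 0, "yaw": 0.147, "fingers": 0}

```text
t: 6.0
position: [0.5485, 0.2494, 0.2217]
ee_rot: [-0.11, -3.105, -0.009]
force: [0.7, -0.3, 0.2]
grip_width: 1.001
```

```bash
python3 - <<'E'
from h import *
im,d,T,f,cx,cy=cap('wrist'); s=r.state(); M=R.from_rotvec(s['ee_rot']).as_matrix(); print(s['position'].round(4),M.round(3).tolist(),np.degrees(np.arctan2(M[1,1],M[0,1])),s['grip_width'])
P=cloud(d,T,f,cx,cy); hsv=cv2.cvtColor(im,cv2.COLOR_RGB2HSV)
red=((hsv[...,0]<6)|(hsv[...,0]>174))&(hsv[...,1]>130)&(hsv[...,2]>40)&(abs(P[...,0]-.547)<.1)&(abs(P[...,1]-.246)<.09)
for lo,hi in((-.005,.013),(.034,.05)):
    m=red&(P[...,2]>lo)&(P[...,2]<hi); print(m.sum(),cv2.minAreaRect((P[m][:,:2]*1000).astype(np.float32)),np.median(P[m][:,2]))
cv2.imwrite('pics/w2.png',im[...,::-1])
E
```

```text
[0.5478 0.2471 0.2219] [[-0.997, 0.072, -0.036], [0.072, 0.997, 0.006], [0.036, 0.003, -0.999]] 85.84528308214415 0.9974521002258031
6072 ((547.25244140625, 247.3347930908203), (91.68892669677734, 120.35535430908203), 85.92352294921875) 0.0053973059060581086
648 ((546.33544921875, 247.3388671875), (11.564535140991211, 69.78755950927734), 85.9888916015625) 0.041121903978906166
```

View pics/w2.png

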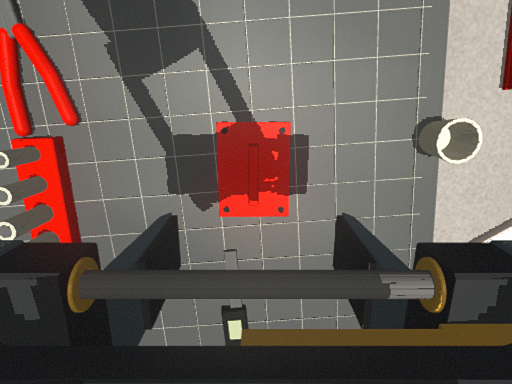

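The wrist view shows the cover at (254,170) with its rib midway between the open fingers, and the measured yaw matches to 0.1°. Descending and gripping.

carry_out:
  deltas:
    - {"dx": 0, "dy": 0, "dz": -4.5, "yaw": 0, "fingers": 0}
    - {"dx": 0, "dy": 0, "dz": -9, "yaw": 0, "fingers": 0}
    - {"dx": 0, "dy": 0, "dz": -13.5, "yaw": 0, "fingers": 0}
    - {"dx": 0, "dy": 0, "dz": -17, "yaw": 0, "fingers": 0}
    - {"dx": -0.1, "dy": 0, "dz": -19.5, "yaw": 0, "fingers": 0}
    - {"dx": -0.1, "dy": 0, "dz": -20.5, "yaw": 0, "fingers": 0}
    - {"dx": -0.1, "dy": 0, "dz": -20.9, "yaw": 0, "fingers": 0}
    - {"dx": -0.1, "dy": 0, "dz": -20.9, "yaw": 0, "fingers": 0}

```text
t: 6.85
position: [0.5475, 0.2465, 0.0134]
ee_rot: [-0.114, -3.105, -0.007]
force: [0.4, -0.6, -0.3]
grip_width: 0.999
```

carry_out:
  deltas:
    - {"dx": 0, "dy": 0, "dz": 0, "yaw": 0, "fingers": 0.7}
    - {"dx": 0, "dy": 0, "dz": 0, "yaw": 0, "fingers": 1}
    - {"dx": 0, "dy": 0, "dz": 0, "yaw": 0, "fingers": 1}
    - {"dx": 0, "dy": 0, "dz": 0, "yaw": 0, "fingers": 1}
    - {"dx": 0, "dy": 0, "dz": 0, "yaw": 0, "fingers": 1}
    - {"dx": 0, "dy": 0, "dz": 0, "yaw": 0, "fingers": 1}
    - {"dx": 0, "dy": 0, "dz": 0, "yaw": 0, "fingers": 1}
    - {"dx": 0, "dy": 0, "dz": 0, "yaw": 0, "fingers": 1}

```text
t: 7.65
position: [0.5474, 0.2466, 0.0134]
ee_rot: [-0.114, -3.105, -0.007]
force: [0.6, -0.2, -0.3]
grip_width: 0.331
```

carry_out:
  deltas:
    - {"dx": 0, "dy": 0, "dz": 0, "yaw": 0, "fingers": 1}
    - {"dx": 0, "dy": 0, "dz": 0, "yaw": 0, "fingers": 1}
    - {"dx": 0, "dy": 0, "dz": 0, "yaw": 0, "fingers": 1}
    - {"dx": 0, "dy": 0, "dz": 0, "yaw": 0, "fingers": 1}
    - {"dx": 0, "dy": 0, "dz": 0, "yaw": 0, "fingers": 1}
    - {"dx": 0, "dy": 0, "dz": 0, "yaw": 0, "fingers": 1}

```text
t: 8.25
position: [0.5474, 0.2465, 0.0134]
ee_rot: [-0.113, -3.105, -0.007]
force: [-0.3, 0.9, 0.6]
grip_width: 0.13
```

carry_out:
  deltas:
    - {"dx": 0, "dy": 0, "dz": 1, "yaw": 0, "fingers": 1}
    - {"dx": 0, "dy": 0, "dz": 3, "yaw": 0, "fingers": 1}
    - {"dx": 0, "dy": 0, "dz": 6, "yaw": 0, "fingers": 1}
    - {"dx": 0, "dy": 0, "dz": 10, "yaw": 0, "fingers": 1}
    - {"dx": 0, "dy": 0, "dz": 14, "yaw": 0, "fingers": 1}
    - {"dx": 0, "dy": 0, "dz": 17, "yaw": 0, "fingers": 1}
    - {"dx": 0, "dy": 0, "dz": 18, "yaw": 0, "fingers": 1}
    - {"dx": 0, "dy": 0, "dz": 18, "yaw": 0, "fingers": 1}

```text
t: 9.05
position: [0.5479, 0.2467, 0.1947]
ee_rot: [-0.114, -3.107, -0.009]
force: [0.3, -0.0, -1.4]
grip_width: 0.126
```

carry_out:
  deltas:
    - {"dx": 0.2, "dy": -2, "dz": 0, "yaw": 0, "fingers": 1}
    - {"dx": 0.5, "dy": -6, "dz": 0, "yaw": -0.02, "fingers": 1}
    - {"dx": 0.7, "dy": -10, "dz": 0, "yaw": -0.04, "fingers": 1}
    - {"dx": 1, "dy": -14, "dz": 0, "yaw": -0.05, "fingers": 1}
    - {"dx": 1.3, "dy": -18, "dz": 0, "yaw": -0.06, "fingers": 1}
    - {"dx": 1.6, "dy": -22, "dz": 0, "yaw": -0.08, "fingers": 1}
    - {"dx": 2, "dy": -26, "dz": 0, "yaw": -0.09, "fingers": 1}
    - {"dx": 2.3, "dy": -29, "dz": 0, "yaw": -0.1, "fingers": 1}

```text
t: 9.85
position: [0.5694, -0.0455, 0.192]
ee_rot: [-0.271, -3.093, -0.011]
force: [0.1, -0.5, -1.8]
grip_width: 0.134
```

carry_out:
  deltas:
    - {"dx": 0.3, "dy": -4, "dz": 0, "yaw": -0.01, "fingers": 1}
    - {"dx": 0.6, "dy": -8, "dz": 0, "yaw": -0.03, "fingers": 1}
    - {"dx": 1, "dy": -12, "dz": 0, "yaw": -0.04, "fingers": 1}
    - {"dx": 1.3, "dy": -15, "dz": 0, "yaw": -0.05, "fingers": 1}
    - {"dx": 1.35, "dy": -16.9, "dz": -2, "yaw": -0.05, "fingers": 1}
    - {"dx": 1.35, "dy": -16.9, "dz": -5, "yaw": -0.05, "fingers": 1}
    - {"dx": 1.35, "dy": -16.9, "dz": -7, "yaw": -0.05, "fingers": 1}
    - {"dx": 1.35, "dy": -16.9, "dz": -7, "yaw": -0.05, "fingers": 1}

```text
t: 10.65
position: [0.5792, -0.2133, 0.1161]
ee_rot: [-0.348, -3.074, -0.017]
force: [0.0, 0.1, -2.5]
grip_width: 0.133
```

```bash
cat > chk2.py <<'E'
from h import *
import sys
s=r.state(); M=R.from_rotvec(s['ee_rot']).as_matrix(); print(s['position'].round(4),np.degrees(np.arctan2(M[1,1],M[0,1])).round(2),M[:,2].round(3))
ims=[]
for n in('top','side','wrist'):
    im,d,T,f,cx,cy=cap(n); P=cloud(d,T,f,cx,cy)
    q=np.linalg.inv(T)@[.583,-.214,.08,1]; u,v=int(q[0]/q[2]*f+cx),int(q[1]/q[2]*f+cy)
    if n!='wrist': ims.append(cv2.resize(im[max(v-60,0):v+60,u-60:u+60,::-1],(400,400),interpolation=cv2.INTER_CUBIC))
    else: ims.append(cv2.resize(im[...,::-1],(400,400)))
    h=cv2.cvtColor(im,cv2.COLOR_RGB2HSV)
    near=(abs(P[...,0]-.583)<.1)&(abs(P[...,1]+.214)<.1)
    m=((h[...,0]<5)|(h[...,0]>174))&(h[...,1]>130)&(h[...,2]>30)&near&(P[...,2]>.045)
    m=cv2.erode(m.astype(np.uint8),np.ones((2,2)))>0
    if m.sum()<20: print(n,'few',m.sum()); continue
    Q=P[m]; zz=np.median(Q[:,2]); pl=Q[abs(Q[:,2]-zz)<.006]
    A=np.c_[pl[:,:2]-[.583,-.214],np.ones(len(pl))]; c=np.linalg.lstsq(A,pl[:,2],rcond=None)[0]
    print(n,m.sum(),'z',round(zz,4),'tilt(dz/dx,dz/dy)',c.round(4),cv2.minAreaRect((pl[:,:2]*1000).astype(np.float32)))
cv2.imwrite(sys.argv[1],np.hstack(ims[:2]))
cv2.imwrite(sys.argv[1].replace('.','w.'),cv2.resize(ims[2],(512,384)))
E
python3 chk2.py pics/hold1.png
```

```text
[ 0.5792 -0.2133  0.1161] 77.08 [-0.047  0.016 -0.999]
top few 2
side 640 z 0.112 tilt(dz/dx,dz/dy) [-0.0049  0.0198  0.1121] ((579.1678466796875, -216.74380493164062), (92.33769989013672, 114.09065246582031), 76.84648132324219)
wrist 16275 z 0.1129 tilt(dz/dx,dz/dy) [-0.0047  0.0048  0.1125] ((581.3134155273438, -212.48294067382812), (89.48831939697266, 119.54806518554688), 77.1739273071289)
```

View pics/hold1.png

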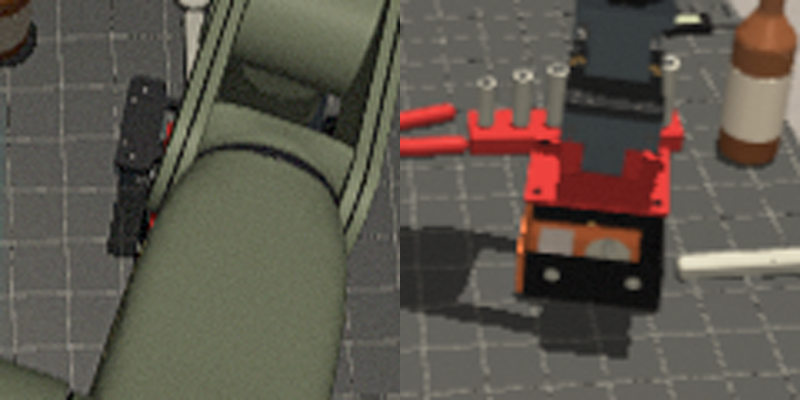

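The side crop shows the cover held above the housing and nearly level (0.3° by wrist depth), a few mm short in x. Lowering partway with a small correction.

carry_out:
  deltas:
    - {"dx": 0.2, "dy": -0.1, "dz": -1, "yaw": 0, "fingers": 1}
    - {"dx": 0.25, "dy": -0.15, "dz": -2.2, "yaw": 0, "fingers": 1}
    - {"dx": 0.25, "dy": -0.15, "dz": -3.2, "yaw": 0, "fingers": 1}
    - {"dx": 0.25, "dy": -0.15, "dz": -3.6, "yaw": 0, "fingers": 1}
    - {"dx": 0.25, "dy": -0.15, "dz": -3.6, "yaw": 0, "fingers": 1}

```text
t: 11.3
position: [0.5849, -0.2156, 0.0847]
ee_rot: [-0.347, -3.083, -0.013]
force: [-0.1, 0.6, -1.7]
grip_width: 0.127
```

```bash
python3 chk2.py pics/hold2.png; python3 - <<'E'
from h import *
a=cv2.imread('pics/hold2.png')[:,400:]; b=cv2.imread('pics/hold2w.png')
b=vision.capture('wrist')[0][...,::-1]
cv2.imwrite('pics/h2.png',np.hstack([cv2.resize(a,(384,384)),cv2.resize(b,(416,384))]))
E
```

```text
[ 0.5849 -0.2156  0.0847] 77.14 [-0.038  0.013 -0.999]
top few 1
side 599 z 0.0789 tilt(dz/dx,dz/dy) [0.0005 0.0161 0.0789] ((582.7933349609375, -220.52291870117188), (86.17130279541016, 117.12196350097656), 77.0636215209961)
wrist 16367 z 0.0781 tilt(dz/dx,dz/dy) [-0.0017  0.0039  0.0779] ((584.9061279296875, -214.41070556640625), (89.62857055664062, 119.7364730834961), 77.14749145507812)
```

View pics/h2.png

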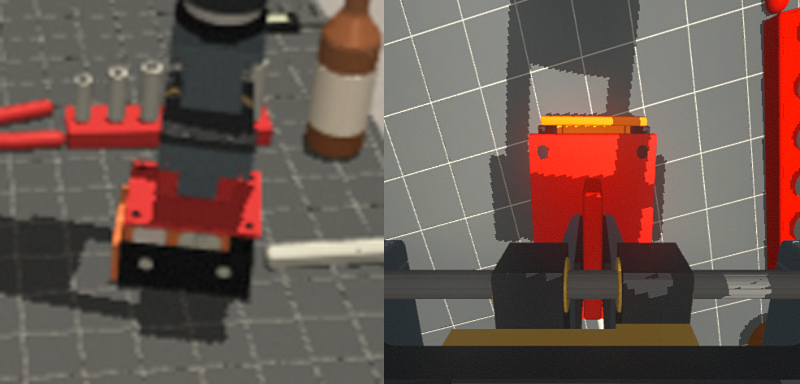

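Near check: measure the plate's top edge in the wrist view, the same frame as the cover, and derive the housing centre from it.

```bash
cat > rel.py <<'E'
from h import *
im,d,T,f,cx,cy=cap('wrist'); P=cloud(d,T,f,cx,cy); h=cv2.cvtColor(im,cv2.COLOR_RGB2HSV)
o=(cv2.inRange(h,(6,120,60),(30,255,255))>0)&(abs(P[...,0]-.53)<.06)&(abs(P[...,1]+.2)<.08)&(P[...,2]>.043)&(P[...,2]<.054)
Q=P[o]; rc=cv2.minAreaRect((Q[:,:2]*1000).astype(np.float32)); print('plate',o.sum(),rc,np.median(Q[:,2]))
ex=np.array([np.cos(.227),-np.sin(.227)]); ey=np.array([-ex[1],ex[0]])
a=Q[:,:2]@ex; b=Q[:,:2]@ey
r_=((h[...,0]<5)|(h[...,0]>174))&(h[...,1]>130)&(h[...,2]>30)&(abs(P[...,0]-.583)<.1)&(abs(P[...,1]+.214)<.1)&(P[...,2]>.055)
C=P[r_]; C=C[abs(C[:,2]-np.median(C[:,2]))<.004]; ca=C[:,:2]@ex; cb=C[:,:2]@ey
p=lambda x:(np.percentile(x,[.5,2,50,98,99.5])*1000).round(1)
print('plate along',p(a),'across',p(b)); print('cover along',p(ca),'across',p(cb), 'z',np.median(C[:,2]))
hc=np.array([.5828,-.2143]); print('housing(top/side) along,across',hc@ex*1000,hc@ey*1000)
E
python3 rel.py
```

```text
plate 1242 ((521.5092163085938, -199.16326904296875), (85.57532501220703, 8.332985877990723), 76.86577606201172) 0.047280977266549534
plate along [548.9 548.9 551.6 554.7 554.8] across [-119.  -117.7  -74.7  -35.7  -34.3]
cover along [558.5 559.2 584.3 621.7 623.6] across [-122.2 -121.   -77.4  -34.5  -33.3] z 0.07834059517602995
housing(top/side) along,across 616.0782110350522 -77.63998897378681
```

The cover sits about 2.8 mm too far along +x and is right across to within 1 mm. Lowering and correcting.

carry_out:
  deltas:
    - {"dx": -0.28, "dy": 0.06, "dz": -0.4, "yaw": 0, "fingers": 1}
    - {"dx": -0.28, "dy": 0.06, "dz": -0.8, "yaw": 0, "fingers": 1}
    - {"dx": -0.28, "dy": 0.06, "dz": -1.0, "yaw": 0, "fingers": 1}
    - {"dx": -0.28, "dy": 0.06, "dz": -1.0, "yaw": 0, "fingers": 1}
    - {"dx": -0.28, "dy": 0.06, "dz": -1.0, "yaw": 0, "fingers": 1}

```text
t: 12.05
position: [0.5831, -0.2154, 0.0762]
ee_rot: [-0.348, -3.086, -0.012]
force: [-0.6, 0.9, -2.3]
grip_width: 0.129
```

```bash
python3 rel.py; python3 chk2.py pics/hold3.png
```

```text
plate 1344 ((520.3883666992188, -198.94422912597656), (85.77900695800781, 6.083499908447266), 76.74956512451172) 0.04726345092175699
plate along [548.9 549.  551.6 554.6 554.7] across [-119.  -117.8  -76.1  -35.5  -34.4]
cover along [555.7 556.3 581.4 618.8 620.8] across [-122.2 -121.   -77.   -34.5  -33.3] z 0.06828794341809331
housing(top/side) along,across 616.0782110350522 -77.63998897378681
[ 0.5832 -0.2154  0.0763] 77.14 [-0.035  0.012 -0.999]
top few 1
side 592 z 0.0699 tilt(dz/dx,dz/dy) [-0.0007  0.0083  0.0698] ((581.0592041015625, -219.23658752441406), (86.78797912597656, 117.79856872558594), 76.641845703125)
wrist 16354 z 0.0687 tilt(dz/dx,dz/dy) [-0.0005  0.0035  0.0685] ((582.2310791015625, -213.92633056640625), (89.5736083984375, 119.3705825805664), 77.13626098632812)
```

carry_out:
  deltas:
    - {"dx": 0, "dy": 0.04, "dz": -0.2, "yaw": 0, "fingers": 1}
    - {"dx": 0, "dy": 0.04, "dz": -0.3, "yaw": 0, "fingers": 1}
    - {"dx": 0, "dy": 0.04, "dz": -0.3, "yaw": 0, "fingers": 1}
    - {"dx": 0, "dy": 0.04, "dz": -0.3, "yaw": 0, "fingers": 1}

```text
t: 12.65
position: [0.5832, -0.215, 0.0734]
ee_rot: [-0.348, -3.086, -0.012]
force: [0.7, -0.6, -1.5]
grip_width: 0.125
```

```bash
python3 rel.py; python3 chk2.py pics/hold4.png; python3 - <<'E'
from h import *
im=vision.capture('side')[0][90:340,60:460,::-1]; cv2.imwrite('pics/fin.png',cv2.resize(im,(800,500),interpolation=cv2.INTER_CUBIC))
E
```

```text
plate 1387 ((520.34521484375, -198.7455291748047), (85.79534149169922, 6.195468425750732), 76.6939468383789) 0.0472806848039973
plate along [548.9 548.9 551.8 554.5 554.6] across [-118.9 -117.6  -76.5  -35.5  -34.2]
cover along [555.7 556.3 581.4 618.8 620.8] across [-121.8 -120.7  -76.6  -34.2  -33. ] z 0.0654357147483959
housing(top/side) along,across 616.0782110350522 -77.63998897378681
[ 0.5832 -0.2151  0.0734] 77.13 [-0.035  0.012 -0.999]
top few 0
side 583 z 0.0669 tilt(dz/dx,dz/dy) [-0.0005  0.0135  0.067 ] ((581.902099609375, -219.96829223632812), (85.63379669189453, 118.0162582397461), 78.71586608886719)
wrist 16342 z 0.0657 tilt(dz/dx,dz/dy) [-0.0004  0.0031  0.0655] ((582.3511962890625, -213.48223876953125), (89.53543853759766, 119.53042602539062), 77.15556335449219)
```

View pics/fin.png

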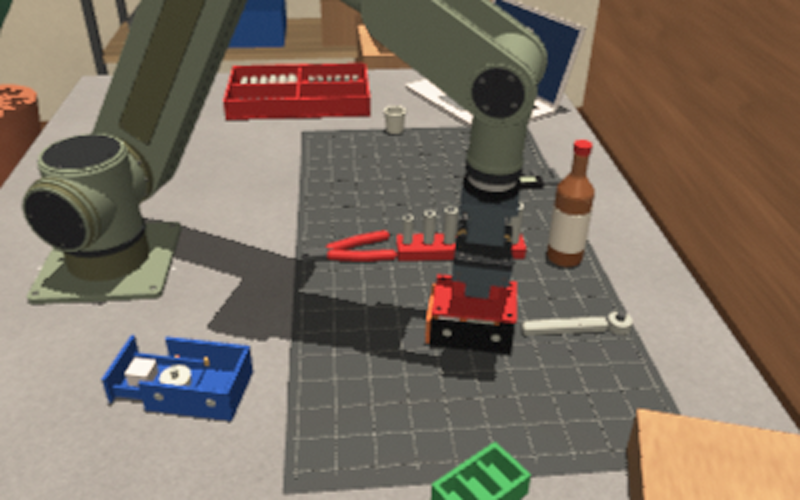

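The cover hangs level over the housing at (475,300), its underside about 60 mm up (a 10 mm gap), and everything else is where it was. Handing in.

```bash
python3 -c "
from h import *
print(r.job_done()); s=r.state(); print(s['t'],s['position'].round(4),s['force'].round(1),round(s['grip_width'],3))"
```

```text
the job is handed in; nothing more can be done
None
the job is handed in; nothing more can be done
```

The carriage is fully home in the black housing. The red cover is held level about 10 mm above the housing's rim, lined up with it, and I handed the job in that way after about 13 s of robot time.

- **Carriage:** I pushed until there was no further motion at 21 N along the push axis. After I backed off, two camera views put the end plate's centre 63–64 mm from the housing centre (63 mm is home). It measured the same at the end, so the catch is holding.
- **Cover:** I picked it up by the rib and carried it about 80 mm above the tallest socket. At the last check:
  - **Height:** the underside was about 60 mm above the bench, by both arm position and wrist depth.
  - **Level and alignment:** it was level to about 0.2° and lined up with the housing to about 1 mm and 0.3°.
  - **Contact:** there was no sign of it touching the housing; the force on the tool was about the cover's weight.
- **Disagreements:** the coarser side camera showed about 0.8° of tilt and the cover about 6 mm further sideways. The hand hides part of the cover in that view, so I trusted the wrist camera. The tool itself leans about 2° from the push, but the cover was gripped flat on the bench and stayed level.
- **Not checked:** nothing else looks moved in the last side picture, but I did not measure the other objects' positions, and the last picture did not cover the whole bench. No state could be read after handing in.

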